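# Re-pin the length stop of a crosscut sled

## Task

Set the crosscut sled for the next cut: slide the red length stop along the fence to the hole beside the green clip, pull its parked orange T-knob up out of the rest notch, turn it clockwise and let it snap down, so that the index pin drops fully home in that hole. The clip stands a little to one side of its hole, so feel for the hole gently: force neither the pin against the rail nor the knob against its notches. Leave the board and the tools lying as they are.

Things in the scene. Friction and masses are not known exactly. Their poses are not given: they have to be found in the camera images.
- sled: crosscut sled lying on the bench, clamped down: plywood base 330 x 680 mm with its top 28 mm above the bench, beech fence 40 mm thick along its far side, a low rail along its near side. Origin on the bench under the middle of the fence; x square to the fence (away from the board side), y along the fence, z up.
- hole_rail: aluminium rail 40 x 600 x 8 mm fixed on top of the fence. In its groove is a strip with a row of 9 round holes for the index pin (12 mm, 32 mm apart), clamped where it was last zeroed to the saw: its place along the rail is not known exactly, nor is the row centred on the origin. Origin mid-rail, on the hole line, level with the rail top (96 mm above the bench); y along the row, z up.
- stop: red length stop: a saddle 38 x 70 x 22 mm that slides along the rail (it takes 4 to 8 N to push, 150 mm either way from the rail's origin), with an aluminium paddle hanging in front of the fence. Origin on the hole line, at rail top level, under the knob's axis; y along the rail, x square to it.
- sleeve: notched steel sleeve of the index plunger on top of the saddle, 28 mm across, 21 mm high; origin in the middle of its foot, 24 mm above the rail top, z up. The knob's brass cross-pin runs in it: parked at the start in a shallow rest notch (3 mm deep); 60 degrees clockwise of it (from above) is a deep slot, with a land between and tall lugs beyond. Play about 5 degrees in either.
- plunger: steel spindle with a 10 mm index pin with a nearly square nose, upright in the stop, sprung down (about 9 N parked, 0.5 N more per mm pulled up). Origin at the pin's tip, z up. Heights of the tip over the rail top: parked +2 mm; pulled up to +8 at most (over +5 the cross-pin clears the land); riding on the rail between holes 0; fully home in a hole, knob in its deep slot, -7.
- knob: orange T-knob on the spindle, it lifts and turns with it: bar 60 mm long, 14 mm thick, 18 mm high, taken across its thickness from above. Origin in the bar's middle on the turning axis, 76 mm above the pin's tip; x along the bar. Parked, x is 60 degrees anticlockwise (from above) of the stop's x; over the deep slot it is along it. Free neck under the bar: 24 mm parked, 15 home.
- clip_green: green plastic clip 12 mm wide on the back edge of the rail, it tells which hole to use: the nearest one, whose middle lies 2 to 13 mm to one side or the other of the clip's middle (the next nearest over 19 mm off). Origin on the hole line opposite the middle of the clip, at rail top level; y along the rail.
- clip_yellow: yellow clip like the green one, for another length, 75 to 200 mm away.
- clip_white: white clip like the green one, for another length.
- board: loose light wood board 85 x 200 x 18 mm lying on the sled's base in front of the fence; not to be disturbed. Origin at its underside's centre.
- driver: cordless driver standing on its battery on the right of the bench, about 205 mm high; not to be disturbed.
- caliper: steel vernier caliper, 235 mm, lying on the left; not to be disturbed.
- mallet: wooden mallet lying on the left; not to be disturbed.
- offcut: rebated wood test piece 85 x 120 x 26 mm, on the right; not to be disturbed.

How it is judged:
At the end, for the whole second after the job is handed in: The index pin stands fully home (tip at least 5.5 mm below the rail top) in the hole marked by the green clip (pin within 16 mm of the clip along the rail), the T-knob is in its deep slot (within 0.2 rad of square across the fence), and the stop is at rest (z of plunger in the frame of hole_rail below -0.0055 m and y of plunger in the frame of clip_green between -0.016 and 0.016 m and angle between the x axis of knob and the x axis of stop, either way round below 0.2 rad and linear speed of stop below 0.01 m/s); the robot touches nothing.
It fails at once if the index pin forced against the rail or the side of a hole (over 30 N) (contact force between plunger and hole_rail above 30 N).
It fails at once if the knob's cross-pin forced against the notches of the sleeve (over 40 N) (contact force between knob and sleeve above 40 N).
It fails at once if the board or a tool disturbed (moved by more than 15 mm) (distance of any of board, driver, caliper, mallet, offcut from where it was at the start of the episode above 0.015 m).
It also fails if it takes over 42 s, if anything falls off the work surface, if the arm or the gripper's body presses on something with over 40 N, if the wrist force passes 120 N, or if a joint passes its speed limit or range.

## Robot

A 6-joint arm with a two-finger parallel gripper is mounted at the origin on the work surface. World frame = base frame: x ahead of the robot, y to its left, z up, the work surface at z = 0. Lengths are in m, angles in rad, forces in N, time in s.
With the tool pointing down it reaches from about 0.25 to 0.725 m from the base axis. Payload 4 kg.
Tool frame: the origin (TCP) lies at the very end of the fingers, on their centre line; the grasp point (between the pads) lies 19 mm behind it; z points along the fingers, y is the line along which they close (so a half turn about z gives the same grasp; the last joint's range is limited). The gripper opens to 85 mm and grips with 20 to 120 N. Pads are 22 mm wide; open, the fingers measure 114 mm over their backs; the gripper's body (76 mm by 85 mm) begins 54 mm behind the grasp point. The pads swing forward as they close: fully open they stand 13 mm farther back than shut.
Start: joints at [1.186, 0.241, 0.005, 1.335, 0, 1.571], TCP at [0.188, 0.463, 0.231] pointing down, gripper open.
Joint ranges: [-2.72, 2.72], [-1.05, 1.87], [-1.09, 1.28], [-1.99, 2.15], [-1.42, 1.44], [-3.14, 3.14]. Speed limits (rad/s): [2.79, 2.79, 3.14, 3.14, 3.14, 3.14].

## Interface

Orientations are given as a unit quaternion [x, y, z, w].
In Python, from workcell import bot, vision, workorder gives the robot as it stands.
- The arm moves only by the shell command python3 -m creep 'ROWS' [OPENING]. ROWS is JSON, a list of rows, each a list of 2 entries, a list of its own where there are three numbers: the shift along the tool's x, y, z in mm, then the turn, a rotation vector about the tool's x, y, z in rad. In form: [[[dx, dy, dz], [wx, wy, wz]], ...]. A call has 1 to 12 rows; each row shifts and turns the commanded pose from where the row before left it, along the tool's axes as they then stand; what a row does not reach is not made up. A row lasts 1/8 s, in which the tool goes at most 62.5 mm and 10.7 degrees, less where a joint would pass 70% of its speed; a pose out of reach is approached as far as the arm can. A call is refused whole if a number of a shift passes 62.5 or a number of a turn 0.188, either way. A call with a gripper value outside its range is refused whole. OPENING is the finger opening in mm, from 0 to 85.4, set as the call begins (- or left out, the last holds). The fingers move at their own pace and stop on an object; the grip force is fixed at half the most. Time passes only in rows, so rows that do not move let the fingers close. It gives the time, the measured TCP pose, the force, the opening and the grip force at its end, in the units of the state.
- bot.get_obs(): the state, without advancing time (a new reading comes with each control period).
- vision.camera(name): name is "scene" or "top"; returns a dict with "image" (384x512x3 uint8, blue, green, red), "z_map" (384x512 float32, m along the optical axis (not along the pixel's ray), 0 where there is no reading), "K" (3x3 intrinsics, pixels), "rvec" (rotation vector, rad) and "tvec" (3), from world to camera coordinates, as OpenCV has them. Camera axes: x right, y down, z forward; pixel columns grow to the right and rows downward; lengths in m; the calibration is good to about 2 mm. A picture is of the moment at which its call begins.
- workorder.job_done(): hands the job in; it is judged then, once.
Trained networks look in a picture, given as the dict that the camera call returned (one of the last four; its "shot" number tells which), for a name from the list of things; names that differ only in an ending like _2 or _b are one class to them, and where a whole thing is asked for, a point or a joint stands for the part that bears it (a point fixed in the world has none). Each returns a list of dicts, best first, with "score" (0 to 1); they miss things now and then, are a little off and sometimes report something else, mostly with a low value. They report only what shows in the picture. A call takes as long as a camera call.
- vision.spot_in(picture, query): "position" ([column, row] in pixels, amid what is visible of it).
- vision.place_of(picture, query): "position" ([column, row] in pixels: a listed point, or the origin of a listed thing).
The state is a dict: "clock": time; "joint_pos": joint angles; "joint_vel": joint speeds; "tau": joint torques, N m; "eef_pos": TCP position; "tool_rot": TCP orientation; "ft_force": force on the tool from outside, world axes, zero at the start; "ft_torque": the same for the moment, N m; "grip_width": finger opening in m; "grasp_force": force on a finger pad.
Only numpy, scipy, OpenCV 4.12 (cv2) and the standard library are available. Lean on these libraries where they do the work, as an engineer would, in place of code of your own. Each camera call takes 0.05 s, during which the arm holds its last target. There are 200 camera calls.

## Working session

There is one attempt and no reset: what is moved stays moved. The work goes in short steps, Python scripts to look and compute and a shell command to move; the robot and the scene stay as the last step left them, time stands still between calls to the robot, and variables do not carry over. Pictures are saved under pics/ and viewed, at most 10 in all, crops included, and the job is handed in when it is done.

```bash
mkdir -p pics; ls
cat > h.py <<'E'
import numpy as np, cv2
from workcell import bot, vision, workorder
from scipy.spatial.transform import Rotation as R
def ray(p,uv):
    Rm=cv2.Rodrigues(np.array(p["rvec"],float))[0]; t=np.array(p["tvec"],float).ravel()
    d=Rm.T@np.linalg.inv(p["K"])@np.array([uv[0],uv[1],1.]); return -Rm.T@t,d
def atz(p,uv,z):
    c,d=ray(p,uv); return c+d*(z-c[2])/d[2]
def depth(p,uv):
    c,d=ray(p,uv); u,v=int(round(uv[0])),int(round(uv[1])); return c+d*p["z_map"][v,u]
def proj(p,X):
    return cv2.projectPoints(np.array(X,float).reshape(-1,3),np.array(p["rvec"],float),np.array(p["tvec"],float),np.array(p["K"],float),None)[0].reshape(-1,2)
E
python3 - <<'E'
from h import *
np.set_printoptions(precision=4,suppress=True)
Z=dict(hole_rail=.096,stop=.096,sleeve=.12,knob=.174,clip_green=.096,clip_yellow=.096,clip_white=.096,sled=0,board=.028,plunger=.098)
for n in("top","scene"):
    p=vision.camera(n); cv2.imwrite(f"pics/{n}0.png",p["image"])
    print(n,ray(p,(256,192)))
    for q,z in Z.items():
        for r in vision.place_of(p,q)[:2]: print(q,round(r["score"],2),np.array(r["position"]),atz(p,r["position"],z))
print(bot.get_obs())
E
```

```text
pics
top (array([0.2009, 0.0385, 1.5616]), array([ 0.2003, -0.0151, -0.9796]))
hole_rail 0.6 [256.8 186.6] [0.5236 0.0115 0.096 ]
stop 0.79 [239.6 189.5] [0.5146 0.0843 0.096 ]
knob 0.54 [239.2 184.4] [0.5187 0.0826 0.174 ]
knob 0.38 [252.6 187.3] [0.5044 0.0298 0.174 ]
sled 0.97 [252.1 192.2] [0.5201 0.032  0.    ]
board 0.87 [262.2 225.9] [ 0.3645 -0.0045  0.028 ]
board 0.63 [253.  185.2] [0.5457 0.0267 0.028 ]
plunger 0.55 [236.7 183.7] [0.5396 0.0955 0.098 ]
plunger 0.37 [234.2 187.6] [0.5234 0.1066 0.098 ]
scene (array([1.2192, 0.8115, 0.9228]), array([-0.537, -0.588, -0.605]))
hole_rail 0.88 [244.  200.5] [0.5442 0.0159 0.096 ]
stop 0.69 [265.5 209.1] [0.5221 0.0929 0.096 ]
sleeve 0.5 [264.3 203.2] [0.5256 0.0905 0.12  ]
knob 0.45 [266.  190.9] [0.5286 0.0995 0.174 ]
clip_green 0.4 [227.4 185.7] [ 0.5338 -0.0812  0.096 ]
clip_yellow 0.45 [247.2 200.4] [0.5362 0.0223 0.096 ]
clip_white 0.36 [273.1 213.5] [0.5191 0.1238 0.096 ]
sled 0.72 [245.  223.8] [0.5447 0.0203 0.    ]
board 0.93 [276.1 192.7] [ 0.3743 -0.008   0.028 ]
plunger 0.43 [263.8 213.5] [0.5421 0.1066 0.098 ]
{'clock': 1.1, 'joint_pos': array([ 1.186 ,  0.2406,  0.005 ,  1.3352, -0.    ,  1.5708]), 'joint_vel': array([-0.0001,  0.0004, -0.0002,  0.0003, -0.0002, -0.0006]), 'tau': array([ -0.0004, -37.2224,  25.2694,   0.0014,   0.    ,   0.    ]), 'eef_pos': array([0.1877, 0.4634, 0.2313]), 'tool_rot': array([ 0.1912,  0.9815, -0.    ,  0.    ]), 'ft_force': array([-0.235 ,  0.2432,  0.7539]), 'ft_torque': array([ 0.004 ,  0.0111, -0.0153]), 'grasp_force': 0.0, 'grip_width': 0.08519254542872547}
```

Run:
```python
import cv2,numpy as np
a=cv2.imread("pics/top0.png")[150:250,160:360]; b=cv2.imread("pics/scene0.png")[140:290,160:360]
cv2.imwrite("pics/c0.png",np.vstack([cv2.resize(a,(600,300),interpolation=2),cv2.resize(b,(400,300),interpolation=2) if 0 else cv2.copyMakeBorder(cv2.resize(b,(400,300),interpolation=2),0,0,0,200,0)]))
```

```text
(no output)
```

View pics/c0.png

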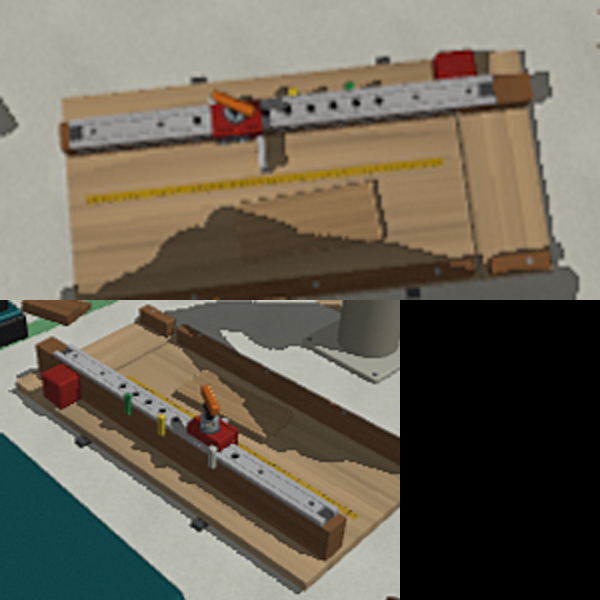

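View pics/scene0.png

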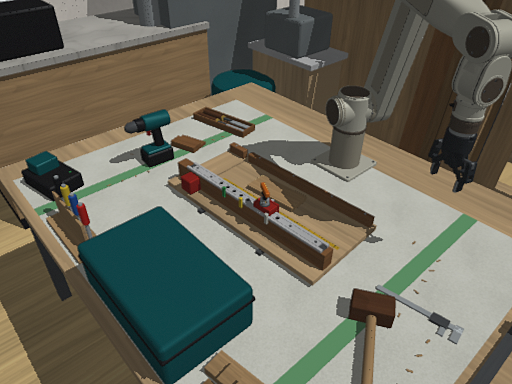

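```bash
cat >> h.py <<'E'
def rect(p,o,yaw,z=.096,xr=(-.05,.05),yr=(-.32,.32),s=1200):
    # columns: rail y (left=+yr), rows: rail x (top=+xr)
    ex=np.array([np.cos(yaw),np.sin(yaw),0]);ey=np.array([-np.sin(yaw),np.cos(yaw),0]);O=np.array([o[0],o[1],z])
    W,H=int((yr[1]-yr[0])*s),int((xr[1]-xr[0])*s)
    C=[(xr[1],yr[1]),(xr[1],yr[0]),(xr[0],yr[0]),(xr[0],yr[1])]
    src=proj(p,[O+ex*a+ey*b for a,b in C]).astype(np.float32)
    M=cv2.getPerspectiveTransform(src,np.float32([[0,0],[W,0],[W,H],[0,H]]))
    return cv2.warpPerspective(p["image"],M,(W,H),flags=cv2.INTER_CUBIC)
E
python3 - <<'E'
from h import *
np.set_printoptions(precision=4,suppress=True)
P={n:vision.camera(n) for n in("top","scene")}
est={}
for n,p in P.items():
    z=p["z_map"].astype(float);v,u=np.mgrid[:384,:512]
    Rm=cv2.Rodrigues(np.array(p["rvec"],float))[0];t=np.array(p["tvec"],float).ravel()
    d=np.stack([u,v,np.ones_like(u)],-1)@np.linalg.inv(p["K"]).T
    X=(d*z[...,None]-t)@Rm
    hsv=cv2.cvtColor(p["image"],cv2.COLOR_BGR2HSV);h,s,val=[hsv[...,i].astype(int) for i in range(3)]
    near=(z>0)&(abs(X[...,0]-.53)<.12)&(abs(X[...,1]-.01)<.36)
    m=near&(abs(X[...,2]-.096)<.006)&(s<45)&(val>110)
    pts=X[m][:,:2]
    for k in range(4):
        c=pts.mean(0);w=np.linalg.svd(pts-c)[2][0] if k else np.array([-.09,1.]);w/=np.linalg.norm(w)
        w*=np.sign(w[1]); nn=np.array([w[1],-w[0]]); r=(pts-c)@nn; pts=pts[abs(r-np.median(r))<.024]
    a=(pts-c)@w;r=(pts-c)@nn
    mid=c+w*(np.percentile(a,.5)+np.percentile(a,99.5))/2+nn*(np.percentile(r,1)+np.percentile(r,99))/2
    yaw=np.arctan2(-w[0],w[1]); est[n]=(mid,yaw)
    print(n,len(pts),"mid",mid,"yaw",yaw,"len",np.ptp(a),"wid",np.percentile(r,[1,99]), "z",np.median(X[m][:,2]))
    for c_,lo,hi,smin in(("green",50,85,90),("yellow",22,34,120),("orange",8,18,190),("red",-1,5,150)):
        mm=near&(h>lo)&(h<hi)&(s>smin)&(val>60)&(X[...,2]>.05)
        q=X[mm]; 
        if len(q):
            l=(q[:,:2]-mid)@np.array([[np.cos(yaw),-np.sin(yaw)],[np.sin(yaw),np.cos(yaw)]])
            print(c_,len(q),"xy",q.mean(0),"rail med",np.median(l,0),"y rng",np.percentile(l[:,1],[2,98]),"x rng",np.percentile(l[:,0],[2,98]),"z",np.percentile(q[:,2],[2,98]))
o=(est["top"][0]);yw=est["top"][1]
im=np.vstack([rect(P[n],o,yw) for n in P]); cv2.imwrite("pics/r0.png",im);print(im.shape)
E
```

```text
top 851 mid [0.5232 0.0228] yaw 0.06809077290291712 len 0.5979829037039381 wid [-0.0189  0.0195] z 0.09461823804783807
green 6 xy [ 0.5519 -0.0704  0.1077] rail med [ 0.022 -0.095] y rng [-0.0992 -0.0905] x rng [0.0201 0.0249] z [0.104  0.1101]
yellow 6 xy [0.5466 0.0097 0.1098] rail med [ 0.0225 -0.0148] y rng [-0.0192 -0.0103] x rng [0.0198 0.0252] z [0.1065 0.1138]
orange 52 xy [0.5188 0.0926 0.176 ] rail med [0.     0.0651] y rng [0.0417 0.0912] x rng [-0.0161  0.0159] z [0.1144 0.1869]
red 208 xy [ 0.5441 -0.0681  0.0999] rail med [ 0.0265 -0.2236] y rng [-0.2774  0.0975] x rng [-0.0287  0.06  ] z [0.0754 0.1247]
scene 1072 mid [0.5307 0.0305] yaw 0.06706986517714236 len 0.6508075514332 wid [-0.0193  0.0195] z 0.0950776382911907
green 24 xy [ 0.5586 -0.068   0.0938] rail med [ 0.0229 -0.0988] y rng [-0.1102 -0.0955] x rng [0.0057 0.0274] z [0.0725 0.1122]
yellow 39 xy [0.5558 0.0136 0.0948] rail med [ 0.0255 -0.0189] y rng [-0.025  -0.0052] x rng [0.0107 0.0289] z [0.0743 0.1152]
orange 64 xy [0.5324 0.0972 0.1786] rail med [0.0074 0.0689] y rng [0.04   0.0856] x rng [-0.011   0.0176] z [0.1674 0.1841]
red 418 xy [ 0.5626 -0.0737  0.0914] rail med [ 0.0237 -0.2331] y rng [-0.2795  0.0945] x rng [-0.0268  0.0644] z [0.0519 0.121 ]
(240, 768, 3)
```

View pics/r0.png

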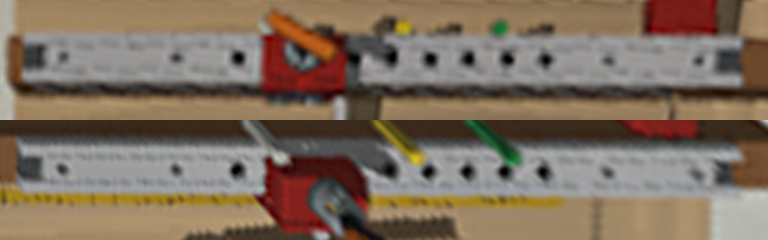

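```bash
python3 -m creep '[[[-54,-28,-6],[0,0,0]],[[-54,-28,-6],[0,0,0]],[[-54,-28,-4],[0,0,0]],[[-54,-28,-4],[0,0,0]],[[-54,-28,-4],[0,0,0]],[[-54,-28,-4],[0,0,0]],[[-54,-28,-4],[0,0,0]],[[-54,-28,-4],[0,0,0]],[[0,0,0],[0,0,0]]]'
python3 - <<'E'
from h import *
o=bot.get_obs();print(o["joint_pos"],o["eef_pos"],o["tool_rot"])
E
```

```text
clock: 2.33
eef_pos: [0.5063, 0.0904, 0.267]
tool_rot: [0.194, 0.981, -0.0, 0.0]
ft_force: [-0.2, 0.4, 0.1]
grip_width: 0.0857
grasp_force: 0.0
[ 1.77029304e-01  2.56683166e-01  1.18677015e-01  1.43213605e+00
 -6.11558594e-04  5.68428023e-01] [0.50627518 0.09038514 0.26701796] [ 1.94452671e-01  9.80911799e-01 -1.65681505e-04  4.15956529e-04]
```

```bash
python3 -m creep '[[[0,0,0],[0,0,-0.188]],[[0,0,0],[0,0,-0.188]],[[0,0,0],[0,0,-0.188]],[[0,0,0],[0,0,-0.188]],[[0,0,0],[0,0,-0.188]],[[0,0,0],[0,0,-0.188]],[[0,0,0],[0,0,-0.188]],[[0,0,0],[0,0,-0.188]],[[0,0,0],[0,0,0]]]'
python3 - <<'E'
from h import *
np.set_printoptions(precision=4,suppress=True)
o=bot.get_obs();Rt=R.from_quat(o["tool_rot"]).as_matrix();T=o["eef_pos"];x=Rt[:,0];print(T,np.arctan2(x[1],x[0])%6.2832,o["joint_pos"])
ims=[]
for n in("top","scene"):
    p=vision.camera(n);im=p["image"].copy()
    a=proj(p,[T,T+Rt@[0,.0427,-.013],T+Rt@[0,-.0427,-.013]]);print(n,a)
    c=a[0].astype(int)
    S=8;im=im[c[1]-35:c[1]+35,c[0]-48:c[0]+48];im=cv2.resize(im,None,fx=S,fy=S,interpolation=2)[:300 if 0 else None]
    for q in a: cv2.drawMarker(im,tuple(((q-c+[48,35]+.5)*S).astype(int).tolist()),(255,0,255),0,14,1)
    ims.append(cv2.resize(im,None,fx=.52,fy=.52))
cv2.imwrite("pics/g1.png",np.vstack(ims))
E
```

```text
clock: 3.45
eef_pos: [0.5033, 0.0946, 0.2673]
tool_rot: [-0.529, 0.849, 0.0, -0.0]
ft_force: [0.6, 0.8, -0.6]
grip_width: 0.0856
grasp_force: 0.0
[0.5033 0.0946 0.2673] 4.255985020085817 [ 0.1856  0.253   0.1146  1.4328  0.0003 -0.9288]
top [[235.1345 183.0305]
 [230.2032 192.6441]
 [239.6447 171.9503]]
scene [[271.9786 160.8612]
 [286.1976 154.9656]
 [257.8177 159.1655]]
```

View pics/g1.png

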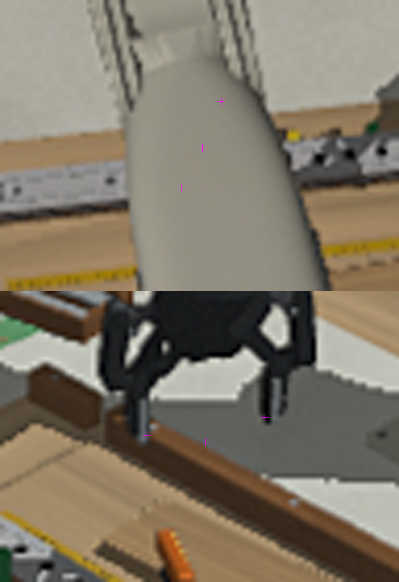

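Run:
```python
from h import *
np.set_printoptions(precision=4,suppress=True)
o=bot.get_obs();Rt=R.from_quat(o["tool_rot"]).as_matrix();T=o["eef_pos"]
p=vision.camera("scene")
v,u=np.mgrid[:384,:512]
Rm=cv2.Rodrigues(np.array(p["rvec"],float))[0];t=np.array(p["tvec"],float).ravel()
d=np.stack([u,v,np.ones_like(u)],-1)@np.linalg.inv(p["K"]).T
X=(d*p["z_map"].astype(float)[...,None]-t)@Rm
L=(X-T)@Rt
m=(abs(L[...,0])<.04)&(abs(L[...,1])<.08)&(L[...,2]>-.03)&(L[...,2]<.02)&(p["z_map"]>0)
for sg in(1,-1):
    q=L[m&(L[...,1]*sg>0)];print(sg,len(q),q[np.argsort(q[:,2])][::2])
b=vision.camera("top");bm=b["image"];cv2.imwrite("pics/top1.png",bm)
# orange from this picture
hsv=cv2.cvtColor(p["image"],cv2.COLOR_BGR2HSV).astype(int)
mm=(hsv[...,0]>6)&(hsv[...,0]<19)&(hsv[...,1]>170)&(abs(X[...,1]-.09)<.05)&(X[...,2]>.155)&(X[...,2]<.2)&(abs(X[...,0]-.53)<.05)
q=X[mm];print(len(q));print(q[np.argsort(q[:,2])][::3])
```

```text
1 33 [[-0.0082  0.0538 -0.0295]
 [-0.0066  0.0514 -0.0289]
 [-0.0079  0.0419 -0.0279]
 [-0.0006  0.0415 -0.027 ]
 [-0.0092  0.0536 -0.0268]
 [-0.0072  0.0483 -0.0264]
 [-0.0038  0.0405 -0.0257]
 [ 0.0079  0.0415 -0.0253]
 [ 0.0058  0.0409 -0.0232]
 [-0.0072  0.0516 -0.0226]
 [-0.0084  0.0421 -0.0215]
 [-0.001   0.0417 -0.0204]
 [-0.0062  0.0522 -0.0184]
 [-0.0007  0.042  -0.0168]
 [-0.0114  0.0475 -0.0157]
 [-0.009   0.0423 -0.015 ]
 [-0.0011  0.0421 -0.0136]]
-1 26 [[-0.007  -0.0556 -0.0299]
 [-0.0062 -0.0525 -0.0289]
 [ 0.0076 -0.0574 -0.028 ]
 [-0.0081 -0.0559 -0.0274]
 [ 0.0038 -0.0585 -0.0272]
 [-0.0122 -0.0483 -0.0253]
 [-0.011  -0.045  -0.024 ]
 [-0.0089 -0.0503 -0.0236]
 [-0.0124 -0.0513 -0.0226]
 [-0.0117 -0.0452 -0.0212]
 [-0.0081 -0.0471 -0.0192]
 [-0.0083 -0.0501 -0.0165]
 [-0.0122 -0.0512 -0.0158]]
71
[[0.54   0.112  0.1641]
 [0.5334 0.0916 0.1678]
 [0.5382 0.1013 0.1683]
 [0.5393 0.1152 0.1731]
 [0.5268 0.0755 0.1743]
 [0.5453 0.113  0.1749]
 [0.5406 0.1079 0.177 ]
 [0.5398 0.1026 0.1773]
 [0.536  0.0942 0.1781]
 [0.5387 0.1058 0.1786]
 [0.5209 0.069  0.1791]
 [0.5097 0.0658 0.1795]
 [0.5181 0.0659 0.1798]
 [0.5187 0.0799 0.1803]
 [0.5202 0.0859 0.1806]
 [0.5263 0.088  0.181 ]
 [0.538  0.1049 0.1814]
 [0.5165 0.0775 0.1816]
 [0.5361 0.1072 0.1818]
 [0.5397 0.111  0.1821]
 [0.5312 0.0933 0.1826]
 [0.5247 0.0862 0.183 ]
 [0.5354 0.0977 0.1835]
 [0.5181 0.0747 0.1846]]
```

View pics/top0.png

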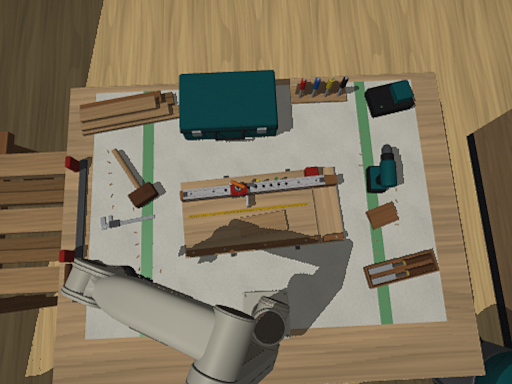

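```bash
python3 -m creep '[[[-4,-12,0],[0,0,0]],[[0,-10,10],[0,0,0]],[[0,0,25],[0,0,0]],[[0,0,25],[0,0,0]],[[0,0,25],[0,0,0]],[[0,0,15],[0,0,0]],[[0,0,8],[0,0,0]],[[0,0,4],[0,0,0]],[[0,0,0],[0,0,0]],[[0,0,0],[0,0,0]]]' 45
python3 - <<'E'
from h import *
np.set_printoptions(precision=4,suppress=True)
o=bot.get_obs();Rt=R.from_quat(o["tool_rot"]).as_matrix();T=o["eef_pos"];print(T,o["ft_force"])
p=vision.camera("scene");a=proj(p,[T]);print(a)
c=a[0].astype(int);im=p["image"][c[1]-35:c[1]+35,c[0]-45:c[0]+45]
cv2.imwrite("pics/g2.png",cv2.resize(im,None,fx=7,fy=7,interpolation=2))
E
```

```text
clock: 4.9
eef_pos: [0.5261, 0.0877, 0.1561]
tool_rot: [-0.529, 0.849, -0.0, 0.001]
ft_force: [0.8, -0.8, 0.3]
grip_width: 0.0449
grasp_force: 0.0
[0.5261 0.0877 0.1561] [ 0.8237 -0.7734  0.3036]
[[263.8052 193.5259]]
```

View pics/g2.png

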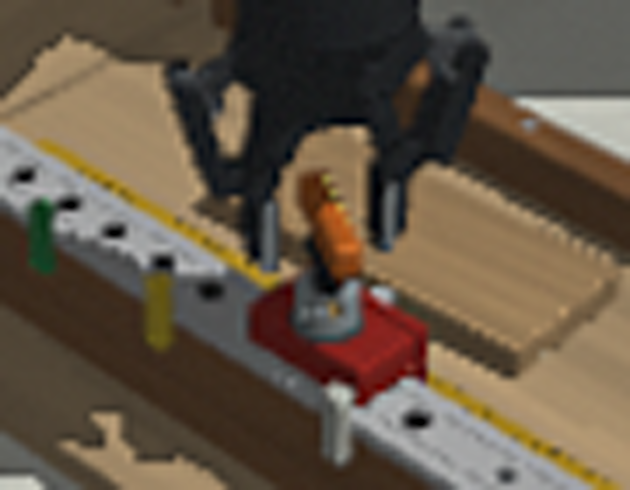

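```bash
python3 -m creep '[[[0,0,0],[0,0,0]],[[0,0,0],[0,0,0]],[[0,0,0],[0,0,0]]]' 26; python3 -m creep '[[[0,0,0],[0,0,0]],[[0,0,0],[0,0,0]],[[0,0,0],[0,0,0]]]' 20; python3 -m creep '[[[0,0,0],[0,0,0]],[[0,0,0],[0,0,0]]]' 17
```

```text
clock: 5.32
eef_pos: [0.5256, 0.0876, 0.1554]
tool_rot: [-0.529, 0.849, -0.0, 0.0]
ft_force: [0.5, -0.4, -0.1]
grip_width: 0.0261
grasp_force: 0.0
clock: 5.7
eef_pos: [0.5255, 0.0876, 0.1553]
tool_rot: [-0.529, 0.849, 0.0, -0.0]
ft_force: [-0.3, -0.1, 0.2]
grip_width: 0.0201
grasp_force: 0.0
clock: 5.95
eef_pos: [0.5249, 0.0878, 0.1553]
tool_rot: [-0.529, 0.848, 0.001, -0.0]
ft_force: [-3.5, 1.1, 1.4]
grip_width: 0.0169
grasp_force: 1.5
```

```bash
python3 -m creep '[[[0,1.7,0],[0,0,0]],[[0,0,0],[0,0,0]]]' 16; python3 -m creep '[[[0,0,0],[0,0,0]],[[0,0,0],[0,0,0]]]' 15
```

```text
clock: 6.2
eef_pos: [0.5243, 0.0882, 0.1553]
tool_rot: [-0.529, 0.849, -0.0, 0.0]
ft_force: [0.4, -0.1, 0.3]
grip_width: 0.0157
grasp_force: 0.2
clock: 6.45
eef_pos: [0.524, 0.0884, 0.1553]
tool_rot: [-0.529, 0.849, 0.0, -0.0]
ft_force: [-1.4, 0.9, 0.2]
grip_width: 0.015
grasp_force: 0.8
```

Nearly centred; grip fully.

```bash
python3 -m creep '[[[0,0.3,0],[0,0,0]],[[0,0,0],[0,0,0]],[[0,0,0],[0,0,0]]]' 8
python3 - <<'E'
from h import *
o=bot.get_obs();print(o["ft_force"],o["ft_torque"],R.from_quat(o["tool_rot"]).as_matrix().round(3))
E
```

```text
clock: 6.82
eef_pos: [0.5236, 0.0885, 0.1555]
tool_rot: [-0.529, 0.849, 0.0, 0.0]
ft_force: [-2.2, 0.5, 3.6]
grip_width: 0.0131
grasp_force: 58.7
[-2.18227789  0.49468169  3.64483274] [ 0.2204713   0.60616124 -0.03640322] [[-0.44  -0.898 -0.   ]
 [-0.898  0.44   0.   ]
 [-0.     0.    -1.   ]]
```

```bash
python3 -m creep '[[[3,-1.7,0],[0,0,0]],[[9,-5.2,0],[0,0,0]],[[15,-8.7,0],[0,0,0]],[[16,-9.3,0],[0,0,0]],[[16,-9.2,0],[0,0,0]]]'
python3 - <<'E'
from h import *
o=bot.get_obs();print(o["eef_pos"],o["ft_force"],o["ft_torque"])
E
```

```text
clock: 7.45
eef_pos: [0.5278, 0.0202, 0.1554]
tool_rot: [-0.529, 0.848, 0.001, -0.0]
ft_force: [-3.7, 3.1, 3.8]
grip_width: 0.0129
grasp_force: 59.0
[0.52784252 0.0202192  0.15541082] [-3.68007988  3.08585334  3.82732481] [ 0.76845002  0.77302294 -0.0422284 ]
```

```bash
python3 -m creep '[[[14,-8.1,0],[0,0,0]],[[16,-9.3,0],[0,0,0]],[[16,-9.2,0],[0,0,0]],[[16,-9.3,0],[0,0,0]],[[12,-6.9,0],[0,0,0]],[[7,-4,0],[0,0,0]],[[3,-1.8,0],[0,0,0]],[[0,0,0],[0,0,0]]]'
python3 - <<'E'
from h import *
o=bot.get_obs();print(o["eef_pos"],o["ft_force"],o["ft_torque"])
P=[vision.camera(n) for n in("top","scene")]
ims=[rect(p,(.5232,.0228) if i==0 else (.5305,.0228),.068,yr=(-.2,.12),xr=(-.06,.06),s=2000) for i,p in enumerate(P)]
cv2.imwrite("pics/r1.png",np.vstack(ims));print(ims[0].shape)
E
```

```text
clock: 8.45
eef_pos: [0.5339, -0.0775, 0.1554]
tool_rot: [-0.529, 0.849, 0.0, -0.001]
ft_force: [-4.7, 1.0, 5.1]
grip_width: 0.0134
grasp_force: 59.0
[ 0.53385624 -0.07747263  0.15536724] [-4.72115404  0.98008923  5.1227439 ] [ 0.19548234  1.09822743 -0.02986419]
(240, 640, 3)
```

View pics/r1.png

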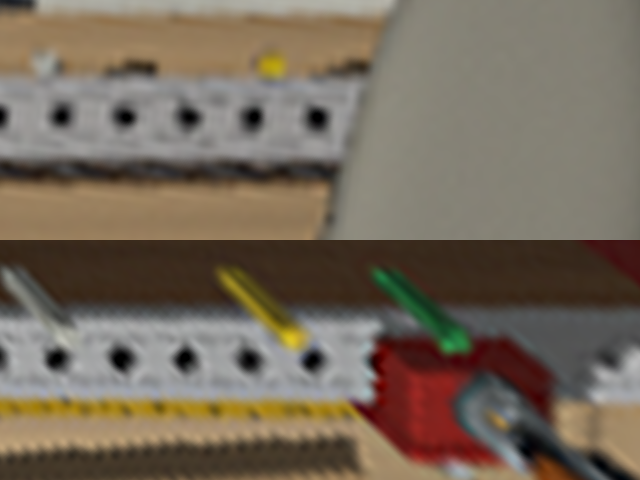

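Run:
```python
from h import *
np.set_printoptions(precision=4,suppress=True)
p=vision.camera("scene");s=2000
for z in(.118,.096):
    im=rect(p,(.5305,.0228),.068,z=z,yr=(-.2,.12),xr=(-.06,.06),s=s)
    hsv=cv2.cvtColor(im,cv2.COLOR_BGR2HSV).astype(int)
    if z>.1:
        m=((hsv[...,0]<5)|(hsv[...,0]>174))&(hsv[...,1]>130)
        for r in range(80,160,8):
            c=np.where(m[r,300:600])[0]+300
            if len(c): print("row x",round(.06-r/s,4),"y edges",.12-c.min()/s,.12-c.max()/s)
    else:
        g=im.max(2).astype(float)[105:135]; dark=np.clip(95-g,0,None).sum(0)
        for y in(.0897,.0577,.0257,-.0058,-.038):
            k=int((.12-y)*s);a=np.arange(k-16,k+17);print("hole",.12-(dark[a]*a).sum()/dark[a].sum()/s)
```

```text
row x 0.02 y edges -0.04500000000000001 -0.1225
row x 0.016 y edges -0.04550000000000001 -0.127
row x 0.012 y edges -0.047500000000000014 -0.1305
row x 0.008 y edges -0.04600000000000001 -0.1295
row x 0.004 y edges -0.047000000000000014 -0.13
row x 0.0 y edges -0.04600000000000001 -0.129
row x -0.004 y edges -0.038000000000000006 -0.1295
row x -0.008 y edges -0.04150000000000001 -0.08399999999999999
row x -0.012 y edges -0.04550000000000001 -0.086
row x -0.016 y edges -0.05050000000000002 -0.09
hole 0.09189369264898659
hole 0.05952103086347497
hole 0.027656216558030924
hole -0.004515547543938708
hole -0.03620894011807704
```

```bash
python3 -m creep '[[[0,0,-2],[0,0,0]],[[0,0,-1.5],[0,0,0]],[[0,0,-1],[0,0,0]],[[0,0,0],[0,0,0]]]'
python3 - <<'E'
from h import *
o=bot.get_obs();print(o["eef_pos"],o["ft_force"],o["ft_torque"])
E
```

```text
clock: 9.1
eef_pos: [0.5339, -0.077, 0.1586]
tool_rot: [-0.529, 0.849, 0.0, -0.002]
ft_force: [-2.8, -2.6, -9.7]
grip_width: 0.013
grasp_force: 58.5
[ 0.53386325 -0.07697886  0.15855869] [-2.83972266 -2.61052792 -9.70616948] [-0.70320679  0.63661761  0.03028324]
```

```bash
python3 -m creep '[[[0,0,-1.3],[0,0,0]],[[0,0,0],[0,0,0]]]';  python3 -m creep '[[[0,0,0],[0,0,0.1]],[[0,0,0],[0,0,0.1]],[[0,0,0],[0,0,0]]]'
python3 - <<'E'
from h import *
o=bot.get_obs();print(o["eef_pos"],o["ft_force"],o["ft_torque"])
E
```

```text
clock: 9.35
eef_pos: [0.5338, -0.0766, 0.1603]
tool_rot: [-0.529, 0.849, 0.001, -0.001]
ft_force: [-3.5, -3.8, -11.0]
grip_width: 0.0129
grasp_force: 58.4
clock: 9.72
eef_pos: [0.5337, -0.0765, 0.1602]
tool_rot: [-0.441, 0.897, 0.001, -0.002]
ft_force: [-4.7, -3.9, -10.6]
grip_width: 0.013
grasp_force: 58.4
[ 0.53373534 -0.07651398  0.16024449] [ -4.65840904  -3.94093276 -10.62966854] [-0.67009869  0.88007346 -0.0548477 ]
```

```bash
python3 -m creep '[[[0,0,0],[0,0,0.14]],[[0,0,0],[0,0,0.14]],[[0,0,0],[0,0,0.14]],[[0,0,0],[0,0,0]]]'
python3 - <<'E'
from h import *
o=bot.get_obs();print(o["eef_pos"],o["ft_force"],o["ft_torque"])
E
```

```text
clock: 10.22
eef_pos: [0.5335, -0.0763, 0.1602]
tool_rot: [-0.245, 0.97, 0.0, -0.002]
ft_force: [-4.6, -3.3, -11.6]
grip_width: 0.0133
grasp_force: 58.5
[ 0.53351775 -0.07630561  0.16018084] [ -4.64699301  -3.28027359 -11.6347641 ] [-0.65494461  0.94341273 -0.03930701]
```

```bash
python3 -m creep '[[[0,0,0],[0,0,0.15]],[[0,0,0],[0,0,0.15]],[[0,0,0],[0,0,0.125]],[[0,0,0],[0,0,0]]]'
python3 - <<'E'
from h import *
o=bot.get_obs();print(o["eef_pos"],o["ft_force"],o["ft_torque"]);x=R.from_quat(o["tool_rot"]).as_matrix()[:,0];print(np.arctan2(x[1],x[0])%6.2832-np.pi)
E
```

```text
clock: 10.72
eef_pos: [0.5334, -0.076, 0.1601]
tool_rot: [-0.035, 0.999, 0.0, -0.002]
ft_force: [-4.4, -1.6, -11.4]
grip_width: 0.0128
grasp_force: 58.5
[ 0.53341426 -0.07603529  0.16011403] [ -4.36669416  -1.60699407 -11.41558893] [-0.46451739  1.01103285  0.00247616]
0.06971904956943353
```

```bash
python3 -m creep '[[[0,-1.5,0],[0,0,0]],[[0,-1.5,2],[0,0,0]],[[0,0,2.5],[0,0,0]],[[0,0,2],[0,0,0]],[[0,0,0],[0,0,0]]]'
python3 - <<'E'
from h import *
o=bot.get_obs();print(o["eef_pos"],o["ft_force"],o["ft_torque"])
E
```

```text
clock: 11.35
eef_pos: [0.5336, -0.0775, 0.154]
tool_rot: [-0.036, 0.999, 0.002, -0.002]
ft_force: [-6.0, 2.3, -8.2]
grip_width: 0.0133
grasp_force: 59.1
[ 0.53357187 -0.0775455   0.15402235] [-6.00494863  2.25233489 -8.21195979] [0.30815308 1.17562385 0.00455267]
```

```bash
python3 -m creep '[[[0,0,0],[0,0,0]],[[0,0,0],[0,0,0]],[[0,0,0],[0,0,0]]]' 18
python3 - <<'E'
from h import *
np.set_printoptions(precision=4,suppress=True)
o=bot.get_obs();print(o["eef_pos"],o["ft_force"])
for k in range(1):
    p=vision.camera("scene")
    v,u=np.mgrid[:384,:512]
    Rm=cv2.Rodrigues(np.array(p["rvec"],float))[0];t=np.array(p["tvec"],float).ravel()
    X=((np.stack([u,v,np.ones_like(u)],-1)@np.linalg.inv(p["K"]).T)*p["z_map"].astype(float)[...,None]-t)@Rm
    h=cv2.cvtColor(p["image"],cv2.COLOR_BGR2HSV).astype(int)
    m=(h[...,0]>6)&(h[...,0]<19)&(h[...,1]>170)&(abs(X[...,1]+.076)<.04)&(X[...,2]>.14)&(X[...,2]<.2)&(abs(X[...,0]-.54)<.05)
    q=X[m];print(len(q),np.percentile(q,[2,50,98],axis=0))
E
```

```text
clock: 11.72
eef_pos: [0.5369, -0.0793, 0.1562]
tool_rot: [-0.035, 0.999, -0.0, 0.002]
ft_force: [-0.7, 0.4, 0.5]
grip_width: 0.0179
grasp_force: 0.0
[ 0.5369 -0.0793  0.1562] [-0.7441  0.3565  0.5358]
45 [[ 0.5093 -0.0794  0.1552]
 [ 0.5535 -0.0723  0.1696]
 [ 0.5673 -0.055   0.1842]]
```

```bash
cat > s.py <<'E'
from h import *
np.set_printoptions(precision=4,suppress=True)
o=bot.get_obs();print(o["clock"],o["eef_pos"],o["ft_force"])
p=vision.camera("scene")
v,u=np.mgrid[:384,:512]
Rm=cv2.Rodrigues(np.array(p["rvec"],float))[0];t=np.array(p["tvec"],float).ravel()
X=((np.stack([u,v,np.ones_like(u)],-1)@np.linalg.inv(p["K"]).T)*p["z_map"].astype(float)[...,None]-t)@Rm
h=cv2.cvtColor(p["image"],cv2.COLOR_BGR2HSV).astype(int)
m=(h[...,0]>6)&(h[...,0]<19)&(h[...,1]>170)&(abs(X[...,1]+.076)<.04)&(X[...,2]>.14)&(X[...,2]<.2)&(abs(X[...,0]-.54)<.05)
q=X[m];print(len(q),np.percentile(q,[2,50,90,98],axis=0)[:,2],np.argwhere(m).mean(0))
E
python3 -m creep '[[[0,-0.7,0],[0,0,0]],[[0,-0.7,0],[0,0,0]],[[0,0,0],[0,0,0]]]'; python3 s.py;python3 -m creep '[[[0,-0.7,0],[0,0,0]],[[0,-0.7,0],[0,0,0]],[[0,0,0],[0,0,0]]]'; python3 s.py
```

```text
clock: 12.15
eef_pos: [0.5358, -0.0802, 0.1549]
tool_rot: [-0.035, 0.999, 0.001, 0.0]
ft_force: [0.0, 2.5, 1.9]
grip_width: 0.0183
grasp_force: 1.4
12.15 [ 0.5358 -0.0802  0.1549] [0.0085 2.5338 1.8951]
45 [0.1542 0.1678 0.1733 0.1754] [170.7778 224.8444]
clock: 12.58
eef_pos: [0.5356, -0.0821, 0.1546]
tool_rot: [-0.035, 0.999, 0.0, 0.0]
ft_force: [0.9, 2.7, 1.4]
grip_width: 0.0181
grasp_force: 1.5
12.575 [ 0.5356 -0.0821  0.1546] [0.9137 2.7164 1.4051]
39 [0.1503 0.1678 0.1725 0.1744] [170.5641 224.5128]
```

```bash
python3 -m creep '[[[0,-0.7,0],[0,0,0]],[[0,0,0],[0,0,0]]]'; python3 s.py;python3 -m creep '[[[0,-0.7,0],[0,0,0]],[[0,0,0],[0,0,0]]]'
python3 - <<'E'
from h import *
p=vision.camera("scene");cv2.imwrite("pics/s3.png",cv2.resize(p["image"][145:215,180:280],None,fx=7,fy=7,interpolation=2))
E
```

```text
clock: 12.88
eef_pos: [0.5355, -0.0825, 0.1546]
tool_rot: [-0.035, 0.999, 0.0, 0.0]
ft_force: [1.1, 5.3, 2.1]
grip_width: 0.0181
grasp_force: 2.2
12.875 [ 0.5355 -0.0825  0.1546] [1.0721 5.2704 2.0604]
39 [0.1537 0.1674 0.1736 0.1746] [170.5641 224.3846]
clock: 13.18
eef_pos: [0.5356, -0.0827, 0.1546]
tool_rot: [-0.035, 0.999, 0.001, 0.0]
ft_force: [1.5, 6.5, 1.1]
grip_width: 0.0179
grasp_force: 3.0
```

View pics/s3.png

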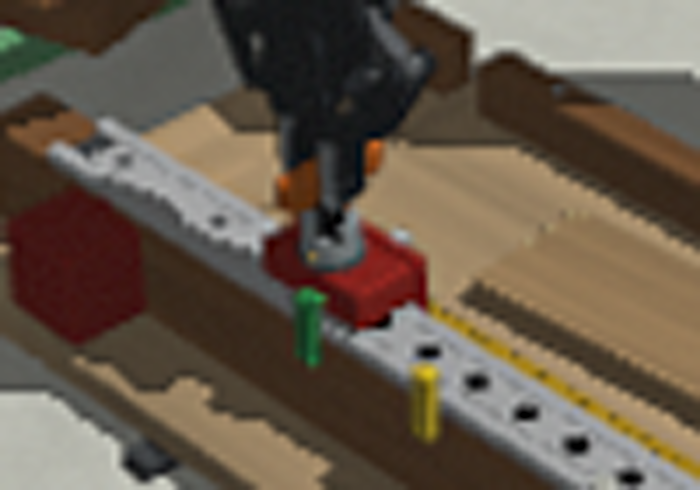

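```bash
python3 -m creep '[[[0,2,0],[0,0,0]],[[0,1.5,0],[0,0,0]],[[0,1.5,0],[0,0,0]],[[0,1,0],[0,0,0]],[[0,0.7,0],[0,0,0]],[[0,0,0],[0,0,0]]]'; python3 s.py; python3 -m creep '[[[0,0.8,0],[0,0,0]],[[0,0,0],[0,0,0]]]'
```

```text
clock: 13.98
eef_pos: [0.5349, -0.0775, 0.1545]
tool_rot: [-0.035, 0.999, -0.001, -0.0]
ft_force: [-0.5, -2.9, -0.4]
grip_width: 0.0181
grasp_force: 1.5
13.975 [ 0.5349 -0.0775  0.1545] [-0.4624 -2.9433 -0.3726]
39 [0.1491 0.1681 0.1741 0.1753] [171.0513 223.4872]
clock: 14.28
eef_pos: [0.5348, -0.0761, 0.1545]
tool_rot: [-0.035, 0.999, -0.0, -0.0]
ft_force: [-0.2, -3.0, -1.5]
grip_width: 0.0179
grasp_force: 1.5
```

```bash
python3 -m creep '[[[0,0.8,0],[0,0,0]],[[0,0,0],[0,0,0]]]'|sed -n 2,4p; python3 -m creep '[[[0,0.7,0],[0,0,0]],[[0,0,0],[0,0,0]]]'; python3 s.py
```

```text
eef_pos: [0.5348, -0.0757, 0.1545]
tool_rot: [-0.035, 0.999, -0.0, -0.0]
ft_force: [-1.2, -4.8, -0.5]
clock: 14.78
eef_pos: [0.5348, -0.0755, 0.1545]
tool_rot: [-0.035, 0.999, -0.001, -0.0]
ft_force: [-0.4, -6.7, -0.3]
grip_width: 0.018
grasp_force: 3.1
14.775 [ 0.5348 -0.0755  0.1545] [-0.4361 -6.7187 -0.3117]
45 [0.1567 0.1678 0.1733 0.1747] [171.0889 224.0444]
```

```bash
python3 -m creep '[[[0,-2,0],[0,0,0]],[[0,-2.2,0],[0,0,0]],[[0,0,0],[0,0,0]]]' - ; python3 -m creep '[[[0,0,0],[0,0,0]],[[0,0,-3],[0,0,0]],[[0,0,-15],[0,0,0]],[[0,0,-30],[0,0,0]],[[0,0,-40],[0,0,0]],[[0,0,-20],[0,0,0]],[[60,0,0],[0,0,0]],[[60,0,0],[0,0,0]],[[40,0,0],[0,0,0]],[[0,0,0],[0,0,0]]]' 40; python3 s.py
python3 - <<'E'
from h import *
p=vision.camera("scene");a=p["image"][145:215,180:280]
t=vision.camera("top");c=proj(t,[[.53,-.08,.13]])[0].astype(int);b=t["image"][c[1]-35:c[1]+35,c[0]-50:c[0]+50]
cv2.imwrite("pics/f.png",np.vstack([cv2.resize(i,None,fx=4,fy=4,interpolation=2) for i in(a,b)]))
E
```

```text
clock: 15.2
eef_pos: [0.5357, -0.0782, 0.1549]
tool_rot: [-0.035, 0.999, 0.001, 0.0]
ft_force: [-0.8, 0.3, 0.8]
grip_width: 0.0175
grasp_force: 0.0
clock: 16.45
eef_pos: [0.3736, -0.09, 0.2642]
tool_rot: [-0.034, 0.999, -0.0, 0.001]
ft_force: [0.0, -0.4, 0.7]
grip_width: 0.04
grasp_force: 0.0
16.45 [ 0.3736 -0.09    0.2642] [ 0.0129 -0.401   0.6905]
85 [0.1555 0.1669 0.1731 0.1749] [169.9059 226.8706]
```

View pics/f.png

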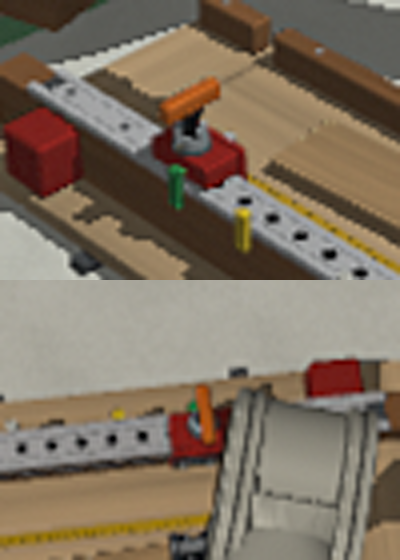

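The picture shows the T-bar square across the fence, about (190,98) in the upper view. Its top is at z≈0.174, which is the home height, and the stop sits beside the green clip at (177,187).

```bash
python3 -c "
from workcell import workorder;print(workorder.job_done())"
```

```text
the job is handed in; nothing more can be done
None
```

The job is handed in, with no verdict returned: the index pin is home in the hole beside the green clip (about 9 mm from it by my measurement), with the T-knob square across the fence in its deep slot and the gripper clear.

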